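# Press a circuit board into the sprung edge clip

### The job

Take the green populated circuit board (not the plain copper blank) out of the black rack and press it straight down, long black connector strip uppermost, between the blue sprung jaws of the board clip until its lower edge is fully home on the clip's floor. Either face may look either way. Leave it upright and about midway along the clip, let go, and leave the copper blank in the rack.

Things in the scene. Friction and masses are not known exactly. Their poses are not given: they have to be found in the camera images.
- long_board: Green populated board 135 x 78 x 4.6 mm, on its long edge in one of the rack's slots, leaning up to 6 deg. Origin: centre of its bare face. x up (edges at -39 and +39 mm), y along it, z out of the component face; sheet z 0 to 4.6. Black connector strip x 22 to 34, y -60 to 60, up to z 14.6 mm: pinch strip and sheet together from above across z, at x 28, y 0.
- long_board_edge (a point): Middle of that board's lower long edge, the one pressed in (board x -39, y 0, z 2.3 mm); axes as long_board. A white connector at board x -27 to -13, y -56 to -44, up to z 13.6 mm clears the jaws when the board is about centred. Board mass about 55 to 90 g. Rack slots: 70 mm apart, 6.5 mm wide, 22 mm deep, their floor 10 mm above the desk.
- clip_seat (a point): Middle of the fixed clip's floor, 10 mm above the desk. y along the clip and the board, x across, z up. Blue jaws 50 mm long part along x, 8 mm each; shut they leave 2 mm from 6 to 18 mm above the floor, lips widening to 18 mm at 32 mm. A board set down stops 20 mm up; a push of 6 to 12 N parts the jaws and sends it home and springs then hold it. Brackets to 24 mm above the floor, 45 mm out in x.
- blank_board: Bystander, stays in place: plain blank board, copper on one side, pale tan on the other, 120 x 70 x 4.6 mm, standing in the other slot of the black rack (base 130 x 80 x 10 mm, fixed). Origin: foot of the tan face, midway; z up, y along it, sheet x -4.6 to 0 mm.

How it is judged:
By the outcome, as a careful person would: the job done as asked, in the order asked, and still so for the second after the job is handed in, with the robot touching nothing.
It also fails if it takes over 45 s, if anything falls off the work surface, if the arm or the gripper's body presses on something with over 40 N, if the wrist force passes 120 N, or if a joint passes its speed limit or range.

### The arm

A 6-joint arm with a two-finger parallel gripper is mounted at the origin on a cart in front of the work surface, level with it; the furniture and walls round the work are solid. World frame = base frame: x ahead of the robot, y to its left, z up, the work surface at z = 0. Lengths are in mm, angles in degrees, forces in N, time in s.
With the tool pointing down it reaches from about 300 to 850 mm from the base axis. Payload 4.2 kg.
Tool frame: the origin (TCP) lies midway between the tips of the shut fingers; the grasp point (between the pads) lies 19 mm behind it (env.tcp_to_grasp is the distance from the TCP to the grasp point, in mm); z points along the fingers, x is the direction in which the jaws open and shut, and the axes are right-handed (so a half turn about z gives the same grasp; the last joint's range is limited). The gripper opens to 91 mm and grips with 3 to 60 N. Pads are 32 mm wide; open, the fingers measure 118 mm over their backs; the gripper's body (76 mm by 178 mm) begins 60 mm behind the grasp point.
Start: joints at [-76.547, 18.312, 89.639, -0, 72.044, -1.146], TCP at [144.932, -556.451, 213.976] pointing down, gripper open.
Joint ranges: [-177.97, 177.97], [-48.28, 115.42], [12.27, 149.76], [-77.06, 257.06], [2.81, 150.46], [-146.56, 146.56]. Speed limits (degrees/s): [147.25, 147.25, 180, 180, 180, 180].

### API

Orientations are given as [roll, pitch, yaw] about the fixed x, y, z axes, in that order (R = Rz(yaw) Ry(pitch) Rx(roll)).
In Python, from workcell import env gives the robot as it stands.
- The arm moves only by the tool drive_tool, never from a script. Its argument "motion" is a list of rows, each a list of 2 entries, a list of its own where there are three numbers: the shift along the world's x, y, z in m, then the turn, a rotation vector about the world's x, y, z in rad. In form: [[[dx, dy, dz], [wx, wy, wz]], ...]. A call has exactly 10 rows; each row shifts and turns the commanded pose from where the row before left it; what a row does not reach is not made up. A row lasts 1/12 s, in which the tool goes at most 41.7 mm and 7.16 degrees, less where a joint would pass 70% of its speed; a pose out of reach is approached as far as the arm can. A call is refused whole if a number of a shift passes 0.0417 or a number of a turn 0.125, either way. A call with a gripper value outside its range is refused whole. "claw" is the opening, from 0 (shut) to 1 (fully open), set as the call begins (left out, the last holds). The fingers move at their own pace and stop on an object; "force" is the grip in N (left out, the last holds). Time passes only in rows, so rows that do not move let the fingers close, or fill a call up. It gives the time, the measured TCP pose, the force and the opening at its end, in the units of the state.
- env.state(): the state, without advancing time (a new reading comes with each control period).
- env.grab_frame(name): name is "scene" or "top" or "wrist"; returns the picture (384x512x3 uint8, red, green, blue); there is no depth.
- env.camera_params(name): a dict with "fov_y" (degrees; the focal length in pixels is half the picture's height over the tangent of half this angle, whatever the lens; pixels are square), "cx", "cy" (the principal point, pixels), "pose" (4x4, takes a point from camera to world coordinates). Camera axes: x right, y down, z forward; pixel columns grow to the right and rows downward; lengths in mm; the calibration is good to about 2 mm. A picture is of the moment at which its call begins: read the wrist's pose just before it. camera_params takes no time and is no camera call; for the wrist camera it gives the pose at the moment of the call.
- env.job_done(): hands the job in, once; it reports no verdict.
The state is a dict: "time_s": time; "qpos": joint angles; "qvel": joint speeds; "effort": joint torques, N m; "ee_pos": TCP position; "ee_rot": TCP orientation; "force": force on the tool from outside, world axes, zero at the start; "torque": the same for the moment, N m; "gripper_width": finger opening in mm.
Only numpy, scipy, OpenCV 4.12 (cv2) and the standard library are available. Lean on these libraries where they do the work, as an engineer would, in place of code of your own. Each camera call takes 0.05 s, during which the arm holds its last target.

## Working session

There is one attempt and no reset: what is moved stays moved. The work goes in short steps, Python scripts to look and compute and a tool call to move; the robot and the scene stay as the last step left them, time stands still between calls to the robot, and variables do not carry over. Pictures are saved under pics/ and viewed, and the job is handed in when it is done.

Besides the shell and the picture viewer there is one more tool, called after "Call:" by a JSON object that holds its "fn" and its "kwargs", one argument or row to a line. drive_tool: Moves the arm, as the interface text tells. Its arguments: {"type":"object","properties":{"motion":{"type":"array","items":{"type":"array"}},"claw":{"type":"number"},"force":{"type":"number"}},"required":["motion"]}

```bash
ls; mkdir -p pics
cat > h.py <<'E'
import numpy as np, cv2
from workcell import env
def snap(n,f):
    p=env.camera_params(n); im=env.grab_frame(n)
    cv2.imwrite(f'pics/{f}.png',cv2.cvtColor(im,cv2.COLOR_RGB2BGR)); 
    np.savez(f'pics/{f}.npz',im=im,pose=p['pose'],fov=p['fov_y'],cx=p['cx'],cy=p['cy'],keys=str({k:v for k,v in p.items()}))
    return im,p
def load(f):
    d=np.load(f'pics/{f}.npz'); return d['im'],dict(pose=d['pose'],fov_y=float(d['fov']),cx=float(d['cx']),cy=float(d['cy']))
def ray(p,u,v):
    f=192/np.tan(np.radians(p['fov_y'])/2)
    d=np.array([(u-p['cx'])/f,(v-p['cy'])/f,1.]); P=np.array(p['pose'])
    d=P[:3,:3]@d; return P[:3,3],d/np.linalg.norm(d)
def onz(p,u,v,z):
    o,d=ray(p,u,v); return o+d*(z-o[2])/d[2]
def proj(p,X):
    f=192/np.tan(np.radians(p['fov_y'])/2); P=np.array(p['pose'])
    c=P[:3,:3].T@(np.array(X)-P[:3,3]); return np.array([p['cx']+f*c[0]/c[2],p['cy']+f*c[1]/c[2]])
def tri(p1,uv1,p2,uv2):
    a,d=ray(p1,*uv1);b,e=ray(p2,*uv2)
    s=np.linalg.lstsq(np.c_[d,-e],b-a,rcond=None)[0]; x=a+d*s[0];y=b+e*s[1]
    return (x+y)/2,np.linalg.norm(x-y)
E
python3 - <<'E'
from h import *
print(env.state())
for n in("scene","top","wrist"):
    im,p=snap(n,n+'0'); print(n,p)
E
```

```text
pics
{'time_s': 0.0, 'qpos': array([-7.65470756e+01,  1.83524865e+01,  8.97049404e+01, -1.45938452e-03,
        7.20436972e+01, -1.14576819e+00]), 'qvel': array([-0.00153802,  0.06509976, -0.00032541, -0.04573547, -0.06413559,
       -0.02698283]), 'effort': array([ 8.94333189e-04, -4.12457550e+01, -2.31969345e+01,  7.27400417e-02,
        4.59403172e-02, -1.69880482e-04]), 'ee_pos': array([ 144.80696659, -555.95882662,  213.1217344 ]), 'ee_rot': array([-1.79999365e+02,  1.01131591e-01, -7.54008557e+01]), 'force': array([ 0.13423317, -0.49845387, -0.34653268]), 'torque': array([-0.05048778,  0.01955052,  0.03041431]), 'gripper_width': 91.45260208273467}
scene {'fov_y': 55.64433060542066, 'cx': 258.47278898021193, 'cy': 196.2132650970503, 'pose': array([[ 9.08305560e-01, -2.97280218e-01,  2.94288093e-01,
         3.03128563e+02],
       [-4.18084915e-01, -6.22228197e-01,  6.61843694e-01,
        -4.90935823e+02],
       [-1.36386878e-02, -7.24193719e-01, -6.89461705e-01,
         6.72421418e+02],
       [ 0.00000000e+00,  0.00000000e+00,  0.00000000e+00,
         1.00000000e+00]])}
to
[... 168 characters left out ...]
44e+02],
       [-9.99889912e-01,  1.10749826e-02,  9.87468683e-03,
         6.03410633e+01],
       [-1.03157891e-02, -4.05053814e-02, -9.99126067e-01,
         9.24515878e+02],
       [ 0.00000000e+00,  0.00000000e+00,  0.00000000e+00,
         1.00000000e+00]])}
wrist {'fov_y': 66.3326937708312, 'cx': 253.87048680142752, 'cy': 193.5289971156134, 'pose': array([[ 2.52692905e-01, -9.39000218e-01, -2.33291419e-01,
         2.09763513e+02],
       [-9.67543392e-01, -2.45851141e-01, -5.84551110e-02,
        -5.39873339e+02],
       [-2.46559978e-03,  2.40490763e-01, -9.70648296e-01,
         3.83659887e+02],
       [ 0.00000000e+00,  0.00000000e+00,  0.00000000e+00,
         1.00000000e+00]])}
```

View pics/scene0.png

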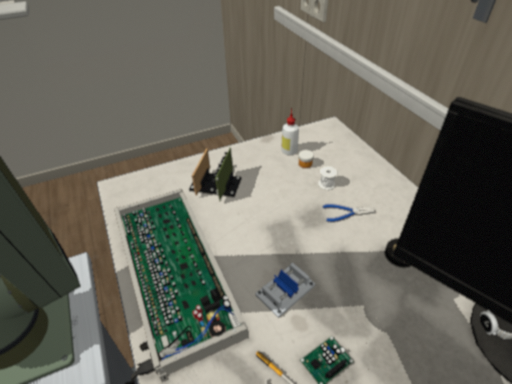

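View pics/top0.png

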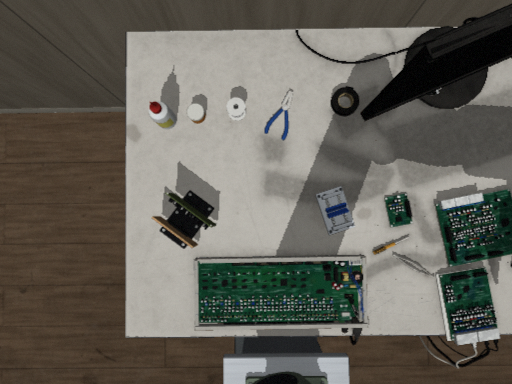

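The scene view has the rack at about (215,175) and the clip at (285,288). In the top view the rack is at (185,218) and the clip at (335,210). I'll enlarge those regions.

Run:
```python
from h import *
im,p=load('top0')
def crop(im,x0,y0,w,h,s): return cv2.resize(im[y0:y0+h,x0:x0+w],None,fx=s,fy=s,interpolation=cv2.INTER_CUBIC)[:,:,::-1]
a=crop(im,140,170,90,90,6);b=crop(im,300,170,40*2,90,6)[:, :250*2]
cv2.imwrite('pics/topcrop.png',np.hstack([a,b])[:,:800] if 0 else cv2.resize(np.hstack([a,b]),(800,int(800*540/1020))))
im,p2=load('scene0')
cv2.imwrite('pics/scenecrop.png',np.hstack([crop(im,180,140,70,70,5),crop(im,250,255,70,70,5)]))
for uv in[(185,218),(335,210),(257,202)]: print(onz(p,*uv,10))
```

```text
[504.23558486 252.83264438  10.        ]
[ 520.45290315 -128.44313265   10.        ]
[542.95383456  69.16673965  10.        ]
```

View pics/topcrop.png

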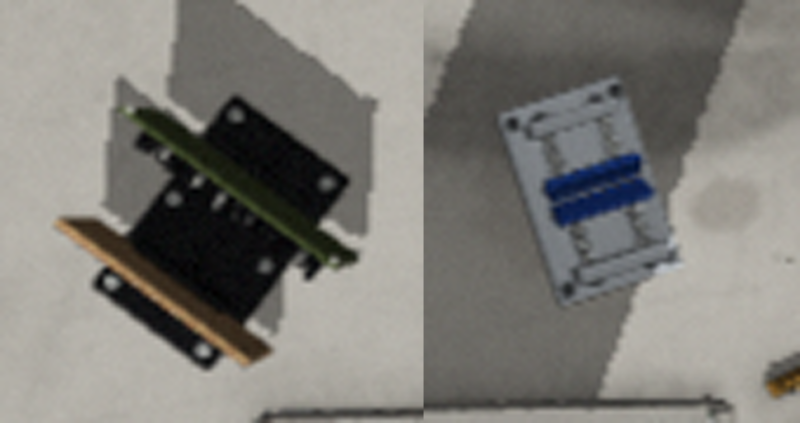

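View pics/scenecrop.png

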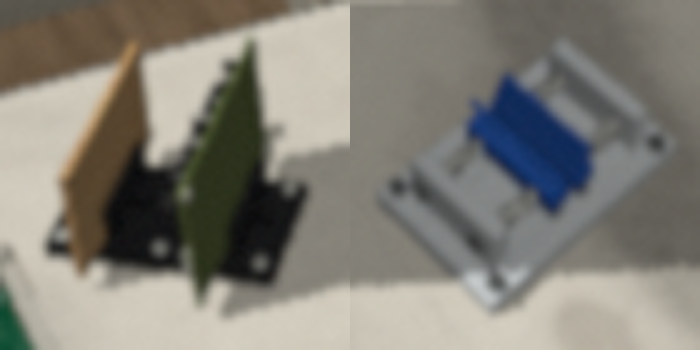

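View pics/wrist0.png

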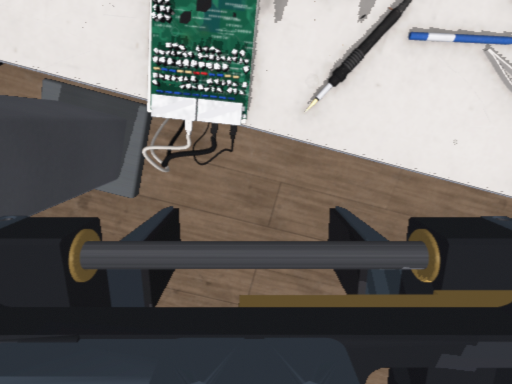

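Run:
```python
from h import *
im,p=load('top0')
s=800/1020*6
t=lambda x,y:(140+x/s,170+y/s)
A=onz(p,*t(125,105),88);B=onz(p,*t(352,260),88);print(A,B,np.linalg.norm(A-B),(A+B)/2,np.degrees(np.arctan2(*(B-A)[1::-1])))
u=lambda x,y:(300+(x-423.5)/s,170+y/s)
c=[onz(p,*u(*q),42) for q in((545,185),(638,157),(556,222),(654,190))]
for q in c:print(q)
print(sum(c)/4)
for q in((500,118),(618,78),(560,305),(680,265)):print(onz(p,*u(*q),5))
```

```text
[564.70698095 279.41774668  88.        ] [486.72978253 167.06116478  88.        ] 136.76419476583072 [525.71838174 223.23945573  88.        ] -124.7612436248303
[521.83886523 -99.44148509  42.        ]
[ 535.88083879 -148.00450182   42.        ]
[ 502.54698098 -104.79373092   42.        ]
[ 518.62430117 -155.94716541   42.        ]
[ 519.72274654 -127.04672081   42.        ]
[559.19423955 -82.41892909   5.        ]
[ 580.23367952 -146.78815383    5.        ]
[ 457.6050249  -113.03780864    5.        ]
[ 478.50783508 -178.1824281     5.        ]
```

Run:
```python
from h import *
im,p=load('top0');im,q=load('scene0')
for a,b in [((364,118),(403,243)),((364,118),(455,100)),((364,118),(512,310)),((512,40),(512,310)),((345,100),(392,252)),((435,70),(490,320)),((204,262),(120,205)),((368,325),(160,370))]:
    print(a,b,tri(p,a,q,b))
```

```text
(364, 118) (403, 243) (array([ 739.29993757, -186.51924495,  101.25370712]), np.float64(20.395554673570818))
(364, 118) (455, 100) (array([ 700.01307321, -143.87833291,  391.43582456]), np.float64(128.02567265358675))
(364, 118) (512, 310) (array([ 825.91989181, -295.7848117 ,   -6.55926108]), np.float64(198.44715870606817))
(512, 40) (512, 310) (array([ 802.05220256, -413.48624977,  198.96313608]), np.float64(113.78677361114701))
(345, 100) (392, 252) (array([ 792.66495083, -154.05419096,   10.47893407]), np.float64(20.58493648356768))
(435, 70) (490, 320) (array([ 853.2377036 , -371.1715223 ,   25.33549248]), np.float64(37.65464300438077))
(204, 262) (120, 205) (array([324.8441633 , 201.80761931,  57.35943373]), np.float64(145.91033322424704))
(368, 325) (160, 370) (array([ 243.34648874, -197.07089047,   39.79036553]), np.float64(5.013398898753387))
```

Call:
{"fn": "drive_tool", "kwargs": {
  "motion": [
    [[0.03,0.025,0.0025],[0,0,0.12]],
    [[0.03,0.025,0.0025],[0,0,0.12]],
    [[0.03,0.025,0.0025],[0,0,0.12]],
    [[0.03,0.025,0.0025],[0,0,0.12]],
    [[0.03,0.025,0.0025],[0,0,0.12]],
    [[0.03,0.025,0.0025],[0,0,0.12]],
    [[0.03,0.025,0.0025],[0,0,0.12]],
    [[0.03,0.025,0.0025],[0,0,0.12]],
    [[0.03,0.025,0.0025],[0,0,0.12]],
    [[0.03,0.025,0.0025],[0,0,0.12]]
  ],
  "claw": 0.55
}}

```text
time_s: 0.98
ee_pos: [446.0, -304.8, 239.0]
ee_rot: [-180.0, 0.0, -6.3]
force: [0.1, -1.4, 0.1]
gripper_width: 50.4
```

Call:
{"fn": "drive_tool", "kwargs": {
  "motion": [
    [[0.025,0.023,0],[0,0,0.1]],
    [[0.025,0.023,0],[0,0,0.1]],
    [[0.025,0.023,0],[0,0,0.1]],
    [[0.025,0.023,0],[0,0,0.1]],
    [[0,0,0],[0,0,0]],
    [[0,0,0],[0,0,0]],
    [[0,0,0],[0,0,0]],
    [[0,0,0],[0,0,0]],
    [[0,0,0],[0,0,0]],
    [[0,0,0],[0,0,0]]
  ]
}}

```text
time_s: 1.82
ee_pos: [544.2, -215.4, 239.2]
ee_rot: [180.0, -0.0, 16.2]
force: [0.4, 0.5, -0.5]
gripper_width: 50.2
```

Run:
```python
from h import *
snap('wrist','w1'); s=env.state(); print(s['time_s'],s['ee_pos'],s['ee_rot'],s['qpos'])
im,p=load('w1'); cv2.imwrite('pics/w1b.png',cv2.resize(im[:,:,::-1],(800,600),interpolation=cv2.INTER_CUBIC))
```

```text
1.8667 [ 544.30120134 -215.23887104  239.16130172] [ 1.79990334e+02 -9.62939161e-03  1.61760771e+01] [-2.27008086e+01  1.84311763e+01  8.57971231e+01 -1.52787698e-03
  7.57581374e+01 -3.88765092e+01]
```

View pics/w1b.png

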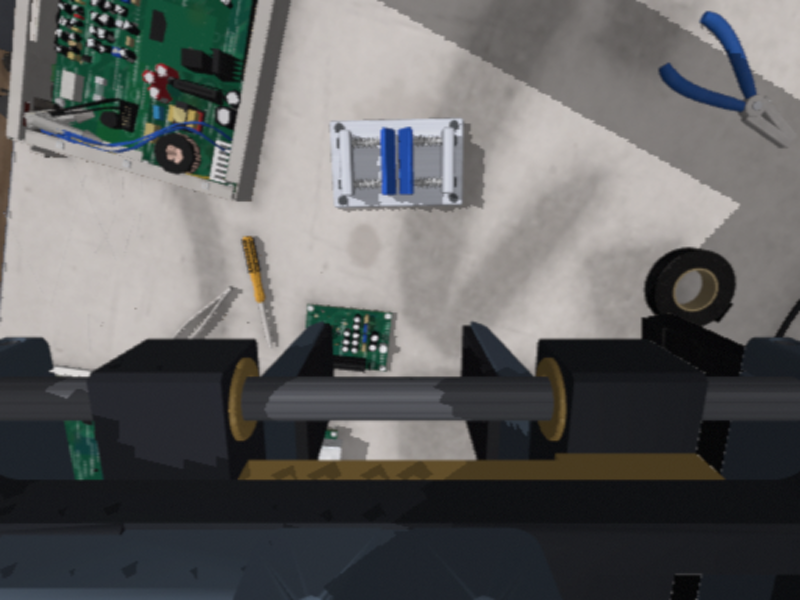

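The clip is upright in the picture at about (397,163) on the 800 x 600 scale, with its jaws nearly parallel to the image columns. I'll measure it by colour mask.

```bash
cat > clip.py <<'E'
from h import *
im,p=load('w1')
hsv=cv2.cvtColor(im,cv2.COLOR_RGB2HSV)
m=cv2.inRange(hsv,(105,120,40),(130,255,255)); m[:, :230]=0;m[:,280:]=0;m[140:]=0
n,l,st,c=cv2.connectedComponentsWithStats(m)
print(st,c)
cen=[]
for i in range(1,n):
    if st[i,4]<60: continue
    cnt=cv2.findContours((l==i).astype('uint8'),0,2)[0][0]; r=cv2.minAreaRect(cnt); bx=cv2.boxPoints(r); print(r)
    W=np.array([onz(p,*q,42) for q in bx]);print(W.round(1),W.mean(0)); cen.append(W.mean(0))
print('mid',np.mean(cen,0))
# plate
g=cv2.resize(im[70:140,205:305][:,:,::-1],None,fx=8,fy=8,interpolation=cv2.INTER_CUBIC);cv2.imwrite('pics/clipc.png',g)
E
python3 clip.py
```

```text
[[     0      0    512    384 195887]
 [   243     82     10     43    360]
 [   255     82     10     42    361]] [[255.50684323 191.82749238]
 [248.05277778 102.77777778]
 [259.2132964  102.27146814]]
((247.5, 103.0), (42.0, 9.0), 90.0)
[[ 500.3 -111.9   42. ]
 [ 510.5 -108.9   42. ]
 [ 523.8 -155.2   42. ]
 [ 513.3 -158.3   42. ]] [ 511.96414122 -133.58575493   42.        ]
((259.1414489746094, 102.5268325805664), (41.16740417480469, 8.933138847351074), 88.21009063720703)
[[ 512.8 -108.4   42. ]
 [ 522.8 -105.1   42. ]
 [ 537.8 -149.9   42. ]
 [ 527.5 -153.2   42. ]] [ 525.2113026  -129.15617073   42.        ]
mid [ 518.58772191 -131.37096283   42.        ]
```

View pics/clipc.png

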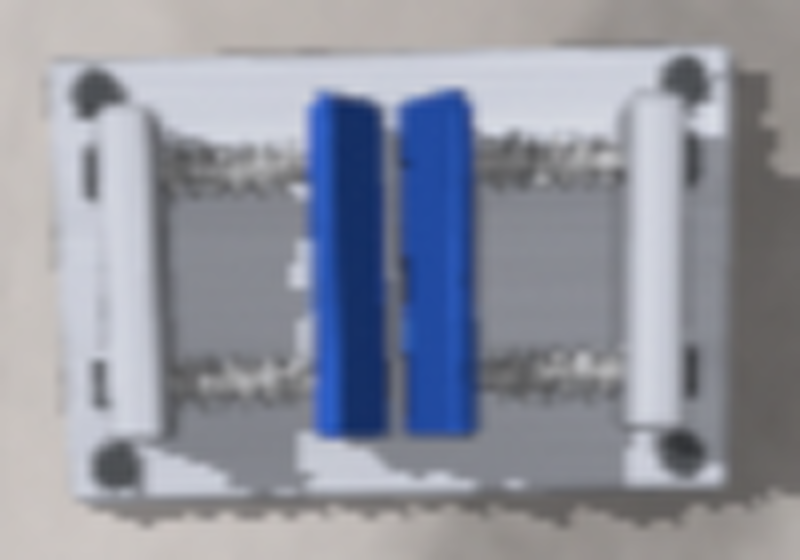

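Run:
```python
from h import *
im,p=load('w1')
c=lambda x,y:(205+x/8-.44,70+y/8-.44)
def L(a,b,z):
    A=onz(p,*c(*a),z);B=onz(p,*c(*b),z);print(A.round(1),B.round(1),((A+B)/2).round(1),'len',np.linalg.norm(A-B).round(1),'ang',np.degrees(np.arctan2(*(B-A)[1::-1])).round(2))
L((391,105),(396,428),28)
L((389,92),(397,437),42)
L((312,97),(317,437),42)
L((467,92),(476,437),42)
L((58,62),(78,495),7); L((722,50),(730,485),7)
L((58,62),(722,50),7); L((78,495),(730,485),7)
A=[onz(p,*c(*q),7) for q in((58,62),(722,50),(78,495),(730,485))];print(np.mean(A,0))
im,t=load('top0')
# other view check
for X in((518.6,-131.4,42),(518.6,-131.4,28)): print(proj(t,X))
```

```text
[ 511.8 -107.6   28. ] [ 525.9 -153.5   28. ] [ 518.9 -130.6   28. ] len 48.1 ang -72.88
[ 511.5 -107.6   42. ] [ 526.4 -154.7   42. ] [ 519.  -131.1   42. ] len 49.4 ang -72.42
[ 500.8 -111.4   42. ] [ 514.7 -158.1   42. ] [ 507.8 -134.7   42. ] len 48.7 ang -73.39
[ 522.5 -104.4   42. ] [ 538.  -151.3   42. ] [ 530.3 -127.8   42. ] len 49.5 ang -71.79
[ 457.8 -113.9    7. ] [ 477.8 -179.     7. ] [ 467.8 -146.4    7. ] len 68.2 ang -72.94
[559.8 -82.4   7. ] [ 582.3 -147.     7. ] [ 571.  -114.7    7. ] len 68.4 ang -70.77
[ 457.8 -113.9    7. ] [559.8 -82.4   7. ] [508.8 -98.1   7. ] len 106.7 ang 17.16
[ 477.8 -179.     7. ] [ 582.3 -147.     7. ] [ 530. -163.    7.] len 109.3 ang 17.06
[ 519.41456625 -130.54904862    7.        ]
[338.92612594 210.49380323]
[337.70168544 210.59384844]
```

Call:
{"fn": "drive_tool", "kwargs": {
  "motion": [
    [[-0.008,0.036,0],[0,0,-0.09]],
    [[-0.008,0.036,0],[0,0,-0.09]],
    [[-0.008,0.036,0],[0,0,-0.09]],
    [[-0.008,0.036,0],[0,0,-0.09]],
    [[-0.008,0.036,0],[0,0,-0.09]],
    [[-0.008,0.036,0],[0,0,-0.09]],
    [[-0.008,0.036,0],[0,0,-0.09]],
    [[-0.008,0.036,0],[0,0,-0.09]],
    [[-0.008,0.036,0],[0,0,-0.09]],
    [[-0.008,0.036,0],[0,0,-0.08]]
  ]
}}

```text
time_s: 2.7
ee_pos: [464.2, 146.7, 239.4]
ee_rot: [-180.0, -0.0, -35.0]
force: [0.5, -0.1, 0.3]
gripper_width: 50.3
```

Call:
{"fn": "drive_tool", "kwargs": {
  "motion": [
    [[0,0,0],[0,0,0]],
    [[0,0,0],[0,0,0]],
    [[0,0,0],[0,0,0]],
    [[0,0,0],[0,0,0]],
    [[0,0,0],[0,0,0]],
    [[0,0,0],[0,0,0]],
    [[0,0,0],[0,0,0]],
    [[0,0,0],[0,0,0]],
    [[0,0,0],[0,0,0]],
    [[0,0,0],[0,0,0]]
  ]
}}

```text
time_s: 3.53
ee_pos: [465.0, 145.4, 239.0]
ee_rot: [180.0, -0.0, -34.7]
force: [0.1, -0.7, -0.3]
gripper_width: 50.2
```

Run:
```python
from h import *
snap('wrist','w2'); s=env.state(); print(s['time_s'],s['ee_pos'],s['ee_rot'],s['qpos'])
im,p=load('w2'); cv2.imwrite('pics/w2b.png',cv2.resize(im[:240,100:420][:,:,::-1],None,fx=2.5,fy=2.5,interpolation=cv2.INTER_CUBIC))
```

```text
3.5833 [464.95531976 145.4692806  238.9532722 ] [ 1.79997248e+02 -4.60365938e-03 -3.47259020e+01] [ 1.60242432e+01  9.42810172e+00  9.80811030e+01 -5.56419684e-03
  7.24900139e+01  5.07518194e+01]
```

View pics/w2b.png

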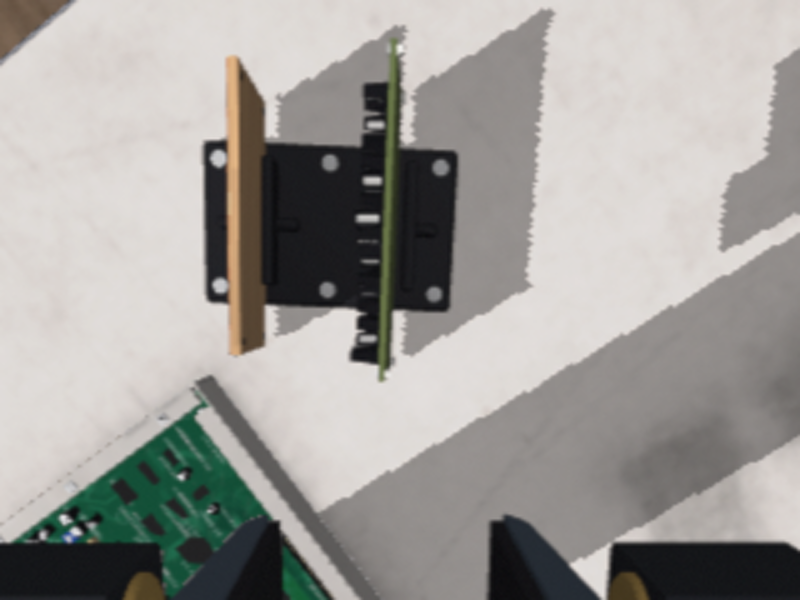

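Run:
```python
from h import *
im,p=load('w2')
c=lambda x,y:(100+x/2.5-.3,y/2.5-.3)
def L(n,a,b,z):
    A=onz(p,*c(*a),z);B=onz(p,*c(*b),z);d=np.degrees(np.arctan2(*(B-A)[1::-1]));M=(A+B)/2
    print(n,A.round(1),B.round(1),M.round(1),'len',np.linalg.norm(A-B).round(1),'ang',d.round(2));return M
m=L('top',(394,40),(381,380),87.5)
m=L('topL',(391,40),(379,380),87.5)
r=[onz(p,*c(*q),10) for q in((205,142),(457,152),(208,302),(447,310))]
ctr=np.mean(r,0);print('rack',np.array(r).round(1),ctr)
for a,b in((0,1),(2,3),(0,2),(1,3)): d=r[b]-r[a];print(np.linalg.norm(d),np.degrees(np.arctan2(d[1],d[0])))
ps=onz(p,*c(408,225),20);print('cheek',ps)
for y in(-34.7,):
    n=np.array([np.cos(np.radians(y)),np.sin(np.radians(y)),0]);t=np.array([-n[1],n[0],0])
    print('board top rel rack n,t',(m-ctr)@n,(m-ctr)@t)
    for q in((408,165),(408,290),(414,165),(400,290),(270,160)):print((onz(p,*c(*q),20)-ctr)@n)
    print('cam',(np.array(p['pose'])[:3,3]-ctr)@n)
    bt=(onz(p,*c(236,60),80)+onz(p,*c(238,350),80))/2;print('blank top',(bt-ctr)@n,bt)
cv2.imwrite('pics/w2c.png',cv2.resize(im[10:160,220:300][:,:,::-1],None,fx=5,fy=4,interpolation=cv2.INTER_CUBIC)[:600])
```

```text
top [562.7 280.8  87.5] [482.7 174.6  87.5] [522.7 227.7  87.5] len 133.0 ang -126.98
topL [561.8 281.5  87.5] [482.  175.1  87.5] [521.9 228.3  87.5] len 133.0 ang -126.85
rack [[473.  316.6  10. ]
 [574.5 240.6  10. ]
 [426.1 254.1  10. ]
 [527.5 178.9  10. ]] [500.27167503 247.53265826  10.        ]
126.79619367892417 -36.81711959370549
126.3072537047335 -36.56324837607201
78.07465490522107 -126.91033613875805
77.51735719131398 -127.27332008985007
cheek [533.78441079 225.18720078  20.        ]
board top rel rack n,t 28.71476334256948 -3.506703568365711
40.0664099170718
40.505861987825085
43.02500341890133
36.40538392412953
-27.910865575986012
cam 29.43452432101797
blank top -33.78747041730691 [472.64542698 266.98657282  80.        ]
```

View pics/w2c.png

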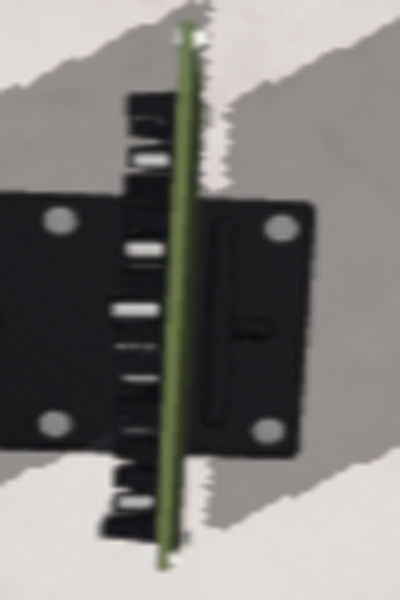

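Board top edge runs from (394,40) to (381,380) in the crop. It leans about 4.6° toward its component (blank) side and has a yaw of about -36.9°. I'll move above it with the tilt matched.

Call:
{"fn": "drive_tool", "kwargs": {
  "motion": [
    [[0.0122,0.0222,-0.0205],[-0.012,-0.016,-0.0095]],
    [[0.0122,0.0222,-0.0205],[-0.012,-0.016,-0.0095]],
    [[0.0122,0.0222,-0.0205],[-0.012,-0.016,-0.0095]],
    [[0.0122,0.0222,-0.0205],[-0.012,-0.016,-0.0095]],
    [[0,0,0],[0,0,0]],
    [[0,0,0],[0,0,0]],
    [[0,0,0],[0,0,0]],
    [[0,0,0],[0,0,0]],
    [[0,0,0],[0,0,0]],
    [[0,0,0],[0,0,0]]
  ]
}}

```text
time_s: 4.42
ee_pos: [514.0, 233.7, 158.1]
ee_rot: [-180.0, -4.6, -37.0]
force: [0.3, -0.0, 0.4]
gripper_width: 50.0
```

Run:
```python
from h import *
snap('wrist','w3'); s=env.state(); print(s['time_s'],s['ee_pos'],s['ee_rot'],s['qpos'])
from scipy.spatial.transform import Rotation as R
print(R.from_euler('xyz',s['ee_rot'],degrees=True).as_matrix())
im,p=load('w3'); cv2.imwrite('pics/w3b.png',cv2.resize(im[:,:,::-1],(800,600),interpolation=cv2.INTER_CUBIC))
```

```text
4.4667 [513.9387625  233.78662627 157.92772931] [179.99107513  -4.62699496 -36.95724772] [25.73753674 18.72318127 97.72452995 -4.68252022 61.51441322 64.85616264]
[[ 7.96480113e-01 -6.01228973e-01  6.43673226e-02]
 [-5.99259556e-01 -7.99076778e-01 -4.86239307e-02]
 [ 8.06685487e-02  1.55260635e-04 -9.96740970e-01]]
```

View pics/w3b.png

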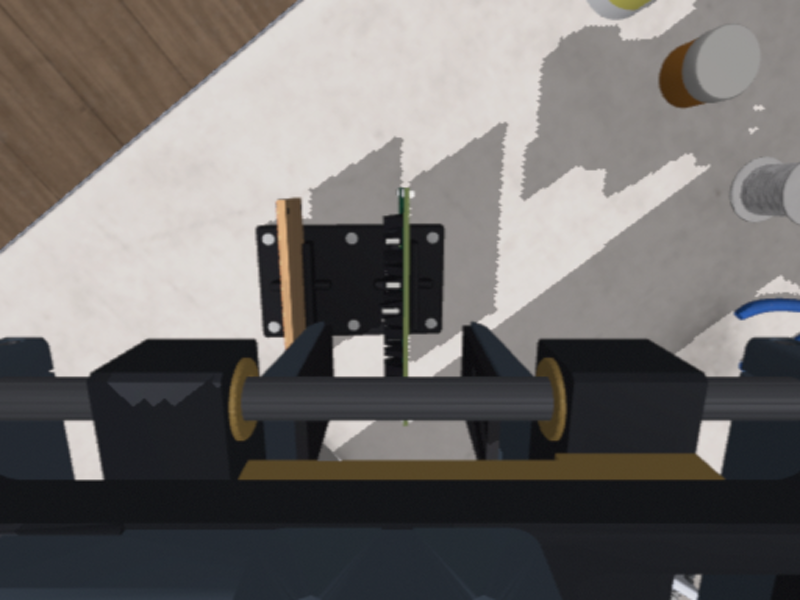

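The board stands edge-on between the fingers, at column ~405 in this view, so the tilt matches. Descending.

Call:
{"fn": "drive_tool", "kwargs": {
  "motion": [
    [[0.0011,-0.0007,-0.017],[0,0,0]],
    [[0.0011,-0.0007,-0.017],[0,0,0]],
    [[0.0011,-0.0007,-0.017],[0,0,0]],
    [[0.001,-0.0007,-0.0166],[0,0,0]],
    [[0.001,-0.0007,-0.0165],[0,0,0]],
    [[0.001,-0.0007,-0.0165],[0,0,0]],
    [[0,0,0],[0,0,0]],
    [[0,0,0],[0,0,0]],
    [[0,0,0],[0,0,0]],
    [[0,0,0],[0,0,0]]
  ]
}}

```text
time_s: 5.3
ee_pos: [520.9, 230.5, 57.8]
ee_rot: [-179.9, -4.7, -36.9]
force: [0.3, 0.4, -1.1]
gripper_width: 50.1
```

Run:
```python
from h import *
snap('wrist','w4'); s=env.state(); print(s['time_s'],s['ee_pos'],s['ee_rot'],s['force'])
im,p=load('w4'); cv2.imwrite('pics/w4b.png',cv2.resize(im[:,:,::-1],(800,600),interpolation=cv2.INTER_CUBIC))
```

```text
5.35 [520.79955374 230.48917367  57.72545192] [-179.95561776   -4.65644315  -36.90944149] [ 0.2014427   0.66743688 -0.49381243]
```

View pics/w4b.png

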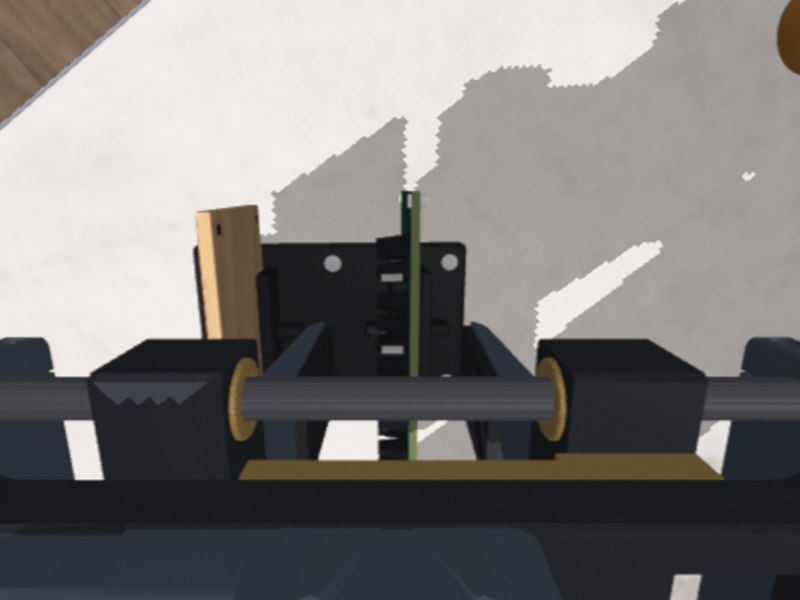

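The strip and sheet span columns 378–420, and the fingers are centred at about 398. Closing.

Call:
{"fn": "drive_tool", "kwargs": {
  "motion": [
    [[0,0,0],[0,0,0]],
    [[0,0,0],[0,0,0]],
    [[0,0,0],[0,0,0]],
    [[0,0,0],[0,0,0]],
    [[0,0,0],[0,0,0]],
    [[0,0,0],[0,0,0]],
    [[0,0,0],[0,0,0]],
    [[0,0,0],[0,0,0]],
    [[0,0,0],[0,0,0]],
    [[0,0,0],[0,0,0]]
  ],
  "claw": 0,
  "force": 45
}}

```text
time_s: 6.18
ee_pos: [520.4, 229.9, 56.5]
ee_rot: [179.9, -4.6, -36.9]
force: [2.7, -3.0, 0.5]
gripper_width: 14.1
```

Width is 14.1 mm, so it's gripped. Lifting along the board.

Call:
{"fn": "drive_tool", "kwargs": {
  "motion": [
    [[-0.0004,0.0003,0.006],[0,0,0]],
    [[-0.0006,0.0005,0.01],[0,0,0]],
    [[-0.0006,0.0005,0.01],[0,0,0]],
    [[-0.001,0.0007,0.015],[0,0,0]],
    [[-0.001,0.0007,0.015],[0,0,0]],
    [[-0.001,0.0007,0.015],[0,0,0]],
    [[-0.001,0.0007,0.02],[0,0,0]],
    [[0,0,0.02],[0,0,0]],
    [[0,0,0.015],[0,0,0]],
    [[0,0,0],[0,0,0]]
  ]
}}

```text
time_s: 7.02
ee_pos: [515.4, 235.7, 186.4]
ee_rot: [-179.7, -4.7, -36.9]
force: [0.7, -1.2, -0.8]
gripper_width: 14.5
```

Run:
```python
from h import *
snap('scene','s5'); s=env.state(); print(s['time_s'],s['ee_pos'],s['ee_rot'],s['force'],s['gripper_width'])
im,p=load('s5'); cv2.imwrite('pics/s5b.png',cv2.resize(im[80:260,140:380][:,:,::-1],None,fx=3.2,fy=3.2,interpolation=cv2.INTER_CUBIC))
```

```text
7.0667 [514.59965174 235.18735058 184.296278  ] [-179.87634544   -4.6135488   -36.91081577] [ 0.08418805 -0.13832291 -0.04539163] 14.787237071078447
```

View pics/s5b.png

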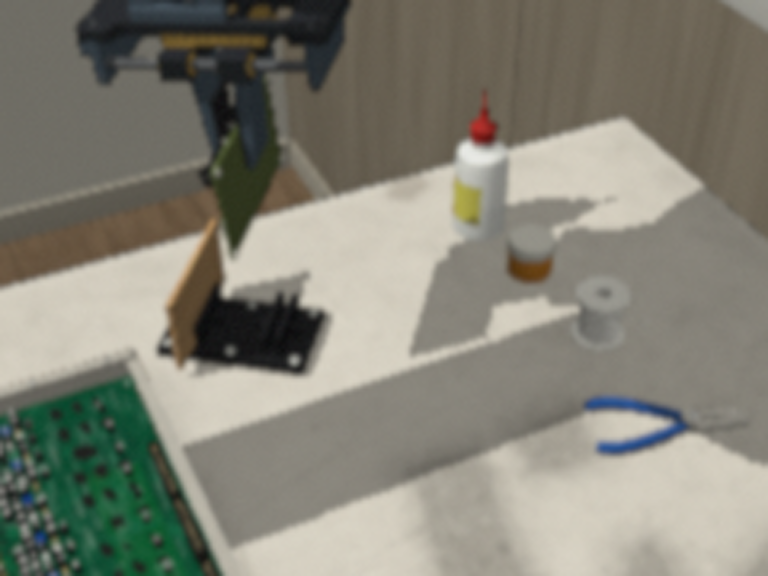

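Call:
{"fn": "drive_tool", "kwargs": {
  "motion": [
    [[0,-0.01,0],[0.0242,0.0322,0]],
    [[0,-0.02,0],[0.0242,0.0322,0]],
    [[0,-0.028,0],[0,0,0.08]],
    [[0,-0.028,0],[0,0,0.08]],
    [[0,-0.028,0],[0,0,0.08]],
    [[0,-0.028,0],[0,0,0.08]],
    [[0,-0.028,0],[0,0,0.08]],
    [[0,-0.028,0],[0,0,0.08]],
    [[0,-0.028,0],[0,0,0.08]],
    [[0,-0.028,0],[0,0,0.08]]
  ]
}}

```text
time_s: 7.9
ee_pos: [513.0, -20.5, 181.0]
ee_rot: [180.0, 0.2, -0.0]
force: [0.5, 0.6, -0.1]
gripper_width: 14.4
```

Call:
{"fn": "drive_tool", "kwargs": {
  "motion": [
    [[0,-0.028,-0.007],[0,0,0.0766]],
    [[0,-0.028,-0.007],[0,0,0.0766]],
    [[0,-0.028,-0.007],[0,0,0.0766]],
    [[0,-0.0195,-0.007],[0,0,0.0766]],
    [[0,-0.01,-0.006],[0,0,0]],
    [[0,0,0],[0,0,0]],
    [[0,0,0],[0,0,0]],
    [[0,0,0],[0,0,0]],
    [[0,0,0],[0,0,0]],
    [[0,0,0],[0,0,0]]
  ]
}}

```text
time_s: 8.73
ee_pos: [514.7, -132.2, 148.8]
ee_rot: [179.9, -0.0, 17.4]
force: [-0.1, 0.1, -0.3]
gripper_width: 14.4
```

Run:
```python
from h import *
s=env.state(); print(s['time_s'],s['ee_pos'],s['ee_rot'],s['force'],s['gripper_width'])
for n,a in(('wrist','w6'),('scene','s6'),('top','t6')): snap(n,a)
im,p=load('w6'); cv2.imwrite('pics/w6b.png',cv2.resize(im[:,:,::-1],(800,600),interpolation=cv2.INTER_CUBIC))
im,p=load('s6'); cv2.imwrite('pics/s6b.png',cv2.resize(im[170:350,180:420][:,:,::-1],None,fx=3.2,fy=3.2,interpolation=cv2.INTER_CUBIC))
```

```text
8.7333 [ 514.71550202 -132.19497231  148.82341575] [ 1.79909622e+02 -1.45276307e-02  1.73860142e+01] [-0.08577994  0.08715323 -0.29008239] 14.439341952405059
```

View pics/w6b.png

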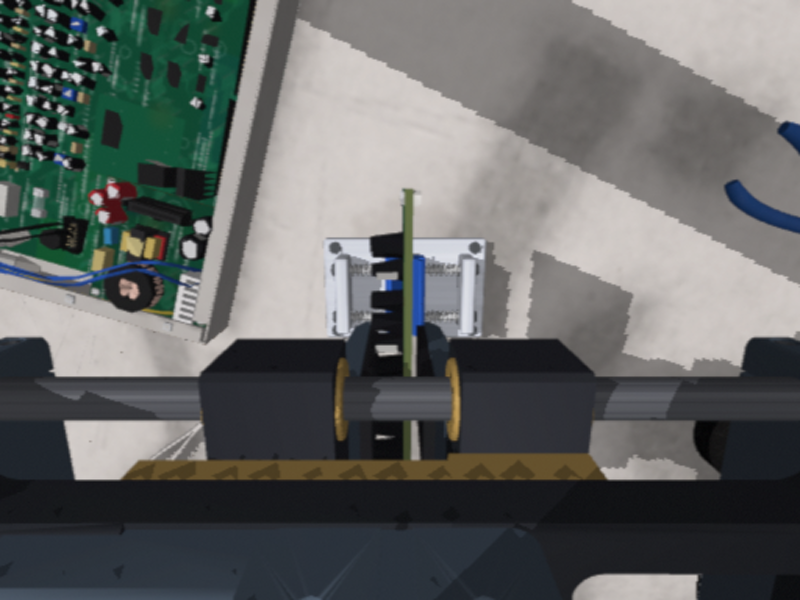

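View pics/s6b.png

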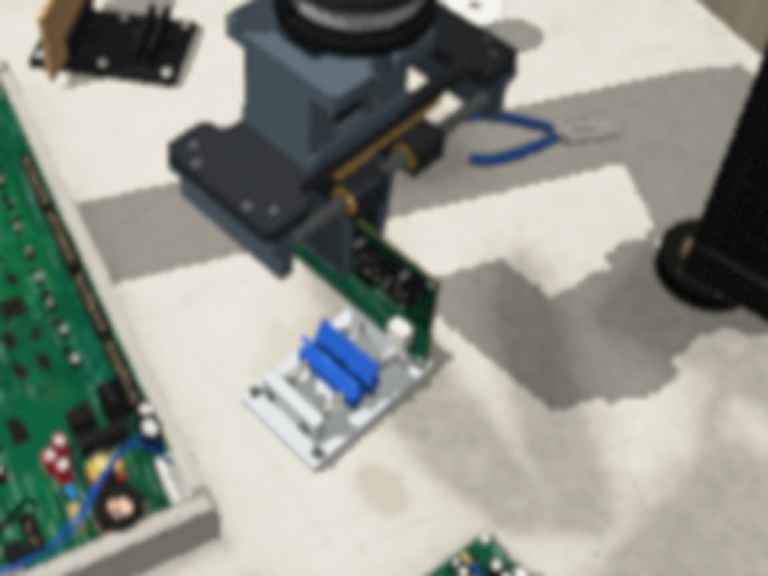

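Run:
```python
from h import *
im,p=load('w6')
c=lambda x,y:(x*.64-.18,y*.64-.18)
n=np.array([np.cos(np.radians(17.3)),np.sin(np.radians(17.3)),0]);t=np.array([n[1],-n[0],0])
S=np.array([519,-130.8,0])
for q in((404.5,192),(413,192),(404,300),(412.5,300)):
    X=onz(p,*c(*q),180);print('top',X.round(1),((X-S)@n).round(2),((X-S)@t).round(2))
for q in((325,239),(485,240),(332,336),(481,336)):
    X=onz(p,*c(*q),7);print('plate',X.round(1),((X-S)@n).round(2),((X-S)@t).round(2))
print(((np.array(p['pose'])[:3,3])-S)@n)
cv2.imwrite('pics/w6c.png',cv2.resize(im[110:240,200:320][:,:,::-1],None,fx=4.6,fy=4.6,interpolation=cv2.INTER_CUBIC))
im,p=load('s6')
cv2.imwrite('pics/s6c.png',cv2.resize(im[235:320,250:330][:,:,::-1],None,fx=7,fy=7,interpolation=cv2.INTER_CUBIC))
```

```text
top [496.8 -68.6 180. ] -2.74 -66.02
top [499.1 -67.8 180. ] -0.23 -66.02
top [506.5 -99.8 180. ] -2.69 -33.28
top [509.1 -99.  180. ] -0.04 -33.29
plate [ 457.6 -114.4    7. ] -53.76 -33.94
plate [561.2 -82.6   7. ] 54.63 -33.51
plate [ 480.5 -179.4    7. ] -51.21 34.97
plate [ 581.9 -147.6    7. ] 55.06 34.71
-4.852703126846644
```

View pics/w6c.png

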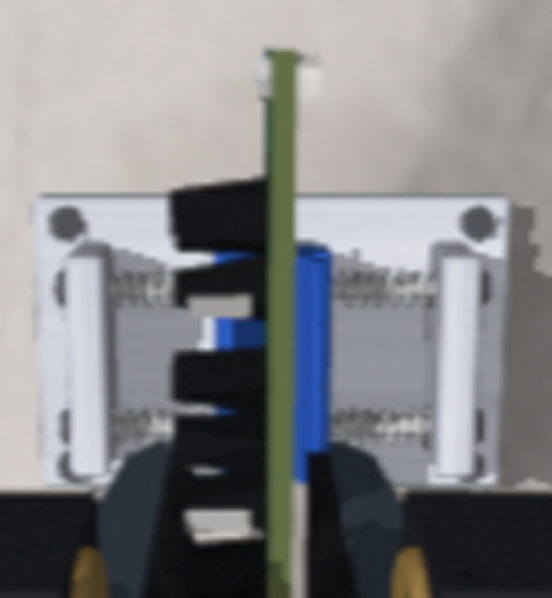

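View pics/s6c.png

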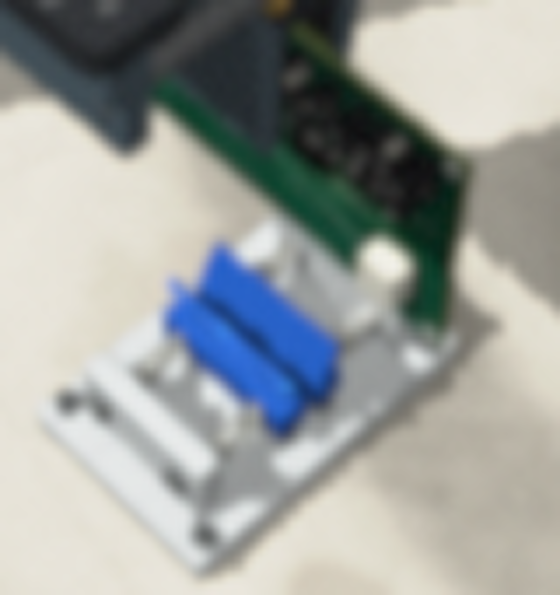

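Run:
```python
from h import *
im,p=load('w6')
print(np.array(p['pose']).round(3))
for v in(126,135,165,185,200): print(v,[tuple(im[v,u]) for u in range(254,270)])
for v in(126,165,185):print(v,[tuple(im[v,u]) for u in range(232,246)])
im,p=load('w2')
print([tuple(im[40,u]) for u in range(250,264)])
```

```text
[[ 9.54000e-01  2.91000e-01  7.10000e-02  4.94495e+02]
 [ 2.99000e-01 -9.26000e-01 -2.29000e-01 -6.84400e+01]
 [-1.00000e-03  2.40000e-01 -9.71000e-01  3.19133e+02]
 [ 0.00000e+00  0.00000e+00  0.00000e+00  1.00000e+00]]
126 [(np.uint8(200), np.uint8(194), np.uint8(189)), (np.uint8(195), np.uint8(191), np.uint8(187)), (np.uint8(196), np.uint8(194), np.uint8(194)), (np.uint8(191), np.uint8(190), np.uint8(193)), (np.uint8(159), np.uint8(162), np.uint8(154)), (np.uint8(118), np.uint8(126), np.uint8(99)), (np.uint8(100), np.uint8(110), np.uint8(70)), (np.uint8(98), np.uint8(109), np.uint8(67)), (np.uint8(98), np.uint8(110), np.uint8(67)), (np.uint8(106), np.uint8(116), np.uint8(79)), (np.uint8(160), np.uint8(163), np.uint8(145)), (np.uint8(201), np.uint8(200), np.uint8(193)), (np.uint8(215), np.uint8(212), np.uint8(209)), (np.uint8(218), np.uint8(216), np.uint8(213)), (np.uint8(219), np.uint8(216), np.uint8(212)), (np.uint8(214), np.uint8(209), np.uint8(205))]
135 [(np.uint8(196), np.uint8(190), np.uint8(186)), (np.uint8(196), np.uint8(190), np.uint8(185)), (np.uint8(190), np.uint8(184),
[... 4692 characters left out ...]
t8(205), np.uint8(215)), (np.uint8(198), np.uint8(203), np.uint8(214))]
[(np.uint8(27), np.uint8(27), np.uint8(30)), (np.uint8(39), np.uint8(39), np.uint8(41)), (np.uint8(42), np.uint8(43), np.uint8(44)), (np.uint8(31), np.uint8(32), np.uint8(34)), (np.uint8(36), np.uint8(39), np.uint8(31)), (np.uint8(85), np.uint8(96), np.uint8(60)), (np.uint8(103), np.uint8(117), np.uint8(72)), (np.uint8(89), np.uint8(100), np.uint8(62)), (np.uint8(62), np.uint8(70), np.uint8(44)), (np.uint8(54), np.uint8(58), np.uint8(42)), (np.uint8(97), np.uint8(98), np.uint8(91)), (np.uint8(139), np.uint8(137), np.uint8(134)), (np.uint8(185), np.uint8(180), np.uint8(177)), (np.uint8(214), np.uint8(207), np.uint8(203))]
```

The clip's jaw centre is about 5.4 mm from the finger plane and the sheet centre about 5 mm, so they line up within about 1 mm. Lowering into the lips, with a 0.5–0.8 mm correction.

Call:
{"fn": "drive_tool", "kwargs": {
  "motion": [
    [[0.0006,0.0002,-0.01],[0,0,0]],
    [[0,0,-0.012],[0,0,0]],
    [[0,0,-0.012],[0,0,0]],
    [[0,0,-0.01],[0,0,0]],
    [[0,0,-0.008],[0,0,0]],
    [[0,0,-0.006],[0,0,0]],
    [[0,0,-0.005],[0,0,0]],
    [[0,0,0],[0,0,0]],
    [[0,0,0],[0,0,0]],
    [[0,0,0],[0,0,0]]
  ]
}}

```text
time_s: 9.72
ee_pos: [515.5, -133.2, 85.8]
ee_rot: [179.9, -0.0, 17.3]
force: [0.1, 0.5, -0.3]
gripper_width: 14.4
```

Run:
```python
from h import *
s=env.state(); print(s['time_s'],s['ee_pos'],s['ee_rot'],s['force'],s['gripper_width'])
for n,a in(('wrist','w7'),('scene','s7')): snap(n,a)
im,p=load('w7'); a=cv2.resize(im[100:240,180:330][:,:,::-1],None,fx=2.6,fy=4,interpolation=cv2.INTER_CUBIC)
im,p=load('s7'); b=cv2.resize(im[225:325,230:330][:,:,::-1],(400,560),interpolation=cv2.INTER_CUBIC)
cv2.imwrite('pics/c7.png',np.hstack([a,b]))
```

```text
9.7167 [ 515.4812125  -133.18092527   85.81439889] [ 1.79884682e+02 -2.54507873e-02  1.73261808e+01] [ 0.06530687  0.51243509 -0.27308951] 14.378286444837881
```

View pics/c7.png

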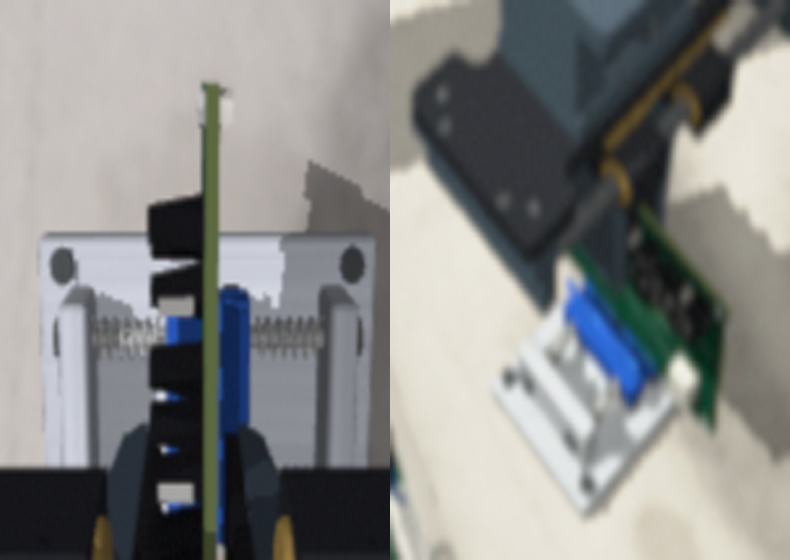

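The edge is inside the lips without contact. Pressing down in steps.

Call:
{"fn": "drive_tool", "kwargs": {
  "motion": [
    [[0,0,-0.002],[0,0,0]],
    [[0,0,-0.002],[0,0,0]],
    [[0,0,-0.002],[0,0,0]],
    [[0,0,-0.002],[0,0,0]],
    [[0,0,-0.002],[0,0,0]],
    [[0,0,-0.001],[0,0,0]],
    [[0,0,0],[0,0,0]],
    [[0,0,0],[0,0,0]],
    [[0,0,0],[0,0,0]],
    [[0,0,0],[0,0,0]]
  ]
}}

```text
time_s: 10.65
ee_pos: [515.6, -133.1, 75.2]
ee_rot: [179.9, -0.0, 17.3]
force: [-0.4, 0.5, 5.2]
gripper_width: 14.2
```

Call:
{"fn": "drive_tool", "kwargs": {
  "motion": [
    [[0,0,-0.002],[0,0,0]],
    [[0,0,-0.002],[0,0,0]],
    [[0,0,-0.002],[0,0,0]],
    [[0,0,-0.002],[0,0,0]],
    [[0,0,-0.002],[0,0,0]],
    [[0,0,0],[0,0,0]],
    [[0,0,0],[0,0,0]],
    [[0,0,0],[0,0,0]],
    [[0,0,0],[0,0,0]],
    [[0,0,0],[0,0,0]]
  ]
}}

```text
time_s: 11.48
ee_pos: [514.8, -133.0, 64.0]
ee_rot: [179.9, 0.1, 17.3]
force: [-0.4, -0.8, -2.6]
gripper_width: 14.4
```

Call:
{"fn": "drive_tool", "kwargs": {
  "motion": [
    [[0,0,-0.0015],[0,0,0]],
    [[0,0,-0.0015],[0,0,0]],
    [[0,0,-0.0015],[0,0,0]],
    [[0,0,-0.0015],[0,0,0]],
    [[0,0,0],[0,0,0]],
    [[0,0,0],[0,0,0]],
    [[0,0,0],[0,0,0]],
    [[0,0,0],[0,0,0]],
    [[0,0,0],[0,0,0]],
    [[0,0,0],[0,0,0]]
  ]
}}

```text
time_s: 12.32
ee_pos: [515.0, -133.1, 58.3]
ee_rot: [179.9, 0.0, 17.3]
force: [-0.3, -1.1, -0.6]
gripper_width: 14.5
```

Call:
{"fn": "drive_tool", "kwargs": {
  "motion": [
    [[0,0,-0.001],[0,0,0]],
    [[0,0,-0.001],[0,0,0]],
    [[0,0,-0.001],[0,0,0]],
    [[0,0,0],[0,0,0]],
    [[0,0,0],[0,0,0]],
    [[0,0,0],[0,0,0]],
    [[0,0,0],[0,0,0]],
    [[0,0,0],[0,0,0]],
    [[0,0,0],[0,0,0]],
    [[0,0,0],[0,0,0]]
  ]
}}

```text
time_s: 13.15
ee_pos: [515.3, -133.0, 56.9]
ee_rot: [179.9, -0.0, 17.3]
force: [-1.8, 0.1, 10.0]
gripper_width: 14.2
```

Call:
{"fn": "drive_tool", "kwargs": {
  "motion": [
    [[0,0,-0.001],[0,0,0]],
    [[0,0,-0.0005],[0,0,0]],
    [[0,0,0],[0,0,0]],
    [[0,0,0],[0,0,0]],
    [[0,0,0],[0,0,0]],
    [[0,0,0],[0,0,0]],
    [[0,0,0],[0,0,0]],
    [[0,0,0],[0,0,0]],
    [[0,0,0],[0,0,0]],
    [[0,0,0],[0,0,0]]
  ]
}}

```text
time_s: 13.98
ee_pos: [515.3, -133.0, 56.8]
ee_rot: [179.9, -0.0, 17.3]
force: [-5.3, 0.3, 21.1]
gripper_width: 14.4
```

Run:
```python
from h import *
for n,a in(('wrist','w8'),('scene','s8')): snap(n,a)
s=env.state(); print(s['time_s'],s['ee_pos'],s['force'])
im,p=load('w8'); a=cv2.resize(im[100:240,180:330][:,:,::-1],None,fx=2.6,fy=4,interpolation=cv2.INTER_CUBIC)
im,p=load('s8'); b=cv2.resize(im[225:325,230:330][:,:,::-1],(400,560),interpolation=cv2.INTER_CUBIC)
cv2.imwrite('pics/c8.png',np.hstack([a,b]))
```

```text
14.0833 [ 515.29276447 -133.06125325   56.79519245] [-5.26283745  1.91834703 20.59631409]
```

View pics/c8.png

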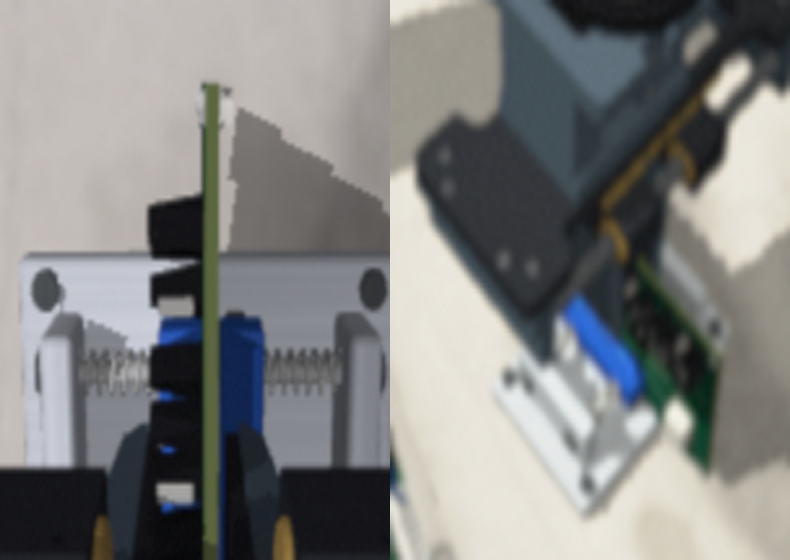

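It's a hard stop: 21 N with no further travel, and TCP z 56.8 matches the 56.5 it had in the rack with the edge at 10 mm. I'll ease off, release and retreat straight up.

Call:
{"fn": "drive_tool", "kwargs": {
  "motion": [
    [[0,0,0.001],[0,0,0]],
    [[0,0,0.0005],[0,0,0]],
    [[0,0,0],[0,0,0]],
    [[0,0,0],[0,0,0]],
    [[0,0,0],[0,0,0]],
    [[0,0,0],[0,0,0]],
    [[0,0,0],[0,0,0]],
    [[0,0,0],[0,0,0]],
    [[0,0,0],[0,0,0]],
    [[0,0,0],[0,0,0]]
  ]
}}

```text
time_s: 14.92
ee_pos: [515.2, -133.0, 56.8]
ee_rot: [179.9, -0.0, 17.3]
force: [-3.2, 0.0, 10.4]
gripper_width: 14.4
```

Call:
{"fn": "drive_tool", "kwargs": {
  "motion": [
    [[0,0,0],[0,0,0]],
    [[0,0,0],[0,0,0]],
    [[0,0,0],[0,0,0]],
    [[0,0,0],[0,0,0]],
    [[0,0,0],[0,0,0]],
    [[0,0,0],[0,0,0]],
    [[0,0,0],[0,0,0]],
    [[0,0,0],[0,0,0]],
    [[0,0,0],[0,0,0]],
    [[0,0,0],[0,0,0]]
  ],
  "claw": 0.5
}}

```text
time_s: 15.75
ee_pos: [515.0, -133.1, 55.4]
ee_rot: [179.9, 0.0, 17.3]
force: [0.1, 0.0, -0.3]
gripper_width: 45.9
```

Call:
{"fn": "drive_tool", "kwargs": {
  "motion": [
    [[0,0,0.006],[0,0,0]],
    [[0,0,0.012],[0,0,0]],
    [[0,0,0.016],[0,0,0]],
    [[0,0,0.02],[0,0,0]],
    [[0,0,0.025],[0,0,0]],
    [[0,0,0.025],[0,0,0]],
    [[0,0,0.025],[0,0,0]],
    [[0,0,0.025],[0,0,0]],
    [[0,0,0.02],[0,0,0]],
    [[0,0,0],[0,0,0]]
  ]
}}

```text
time_s: 16.58
ee_pos: [517.3, -133.7, 234.4]
ee_rot: [179.6, -0.4, 17.3]
force: [0.3, 0.2, 0.0]
gripper_width: 45.6
```

Call:
{"fn": "drive_tool", "kwargs": {
  "motion": [
    [[0.02,-0.03,0],[0,0,0]],
    [[0.01,-0.03,0],[0,0,0]],
    [[0,-0.03,0],[0,0,0]],
    [[0,0,0],[0,0,0]],
    [[0,0,0],[0,0,0]],
    [[0,0,0],[0,0,0]],
    [[0,0,0],[0,0,0]],
    [[0,0,0],[0,0,0]],
    [[0,0,0],[0,0,0]],
    [[0,0,0],[0,0,0]]
  ]
}}

```text
time_s: 17.42
ee_pos: [545.0, -222.3, 229.6]
ee_rot: [179.9, 0.0, 17.4]
force: [-0.4, -0.0, 0.3]
gripper_width: 45.4
```

Run:
```python
from h import *
for n,a in(('wrist','w9'),('scene','s9')): snap(n,a)
s=env.state(); print(s['time_s'],s['ee_pos'],s['force'],s['gripper_width'])
im,p=load('w9'); a=cv2.resize(im[30:190,180:330][:,:,::-1],None,fx=2.6,fy=3.5,interpolation=cv2.INTER_CUBIC)
im,p=load('s9'); b=cv2.resize(im[225:325,230:330][:,:,::-1],(400,560),interpolation=cv2.INTER_CUBIC)
cv2.imwrite('pics/c9.png',np.hstack([a,b])); cv2.imwrite('pics/s9full.png',im[:,:,::-1])
```

```text
17.5167 [ 545.08496221 -222.61159354  229.54667795] [0.30138521 0.51674204 0.06777469] 45.58049472676069
```

View pics/c9.png

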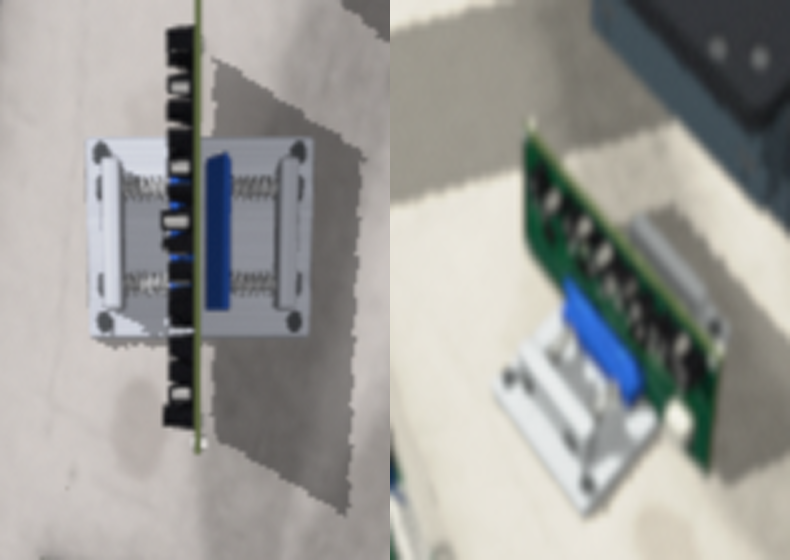

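View pics/s9full.png

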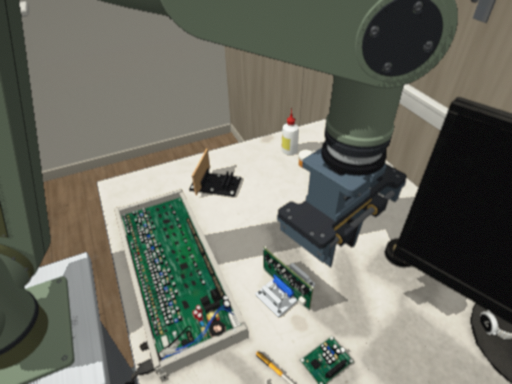

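Run:
```python
from h import *
im,p=load('w9')
hsv=cv2.cvtColor(im,cv2.COLOR_RGB2HSV)
m=cv2.inRange(hsv,(28,70,40),(50,255,200)); m[:,:240]=0;m[:,275:]=0;m[190:]=0
ys,xs=np.nonzero(m);print(ys.min(),ys.max(),len(ys))
n=np.array([np.cos(np.radians(17.3)),np.sin(np.radians(17.3)),0]);t=np.array([n[1],-n[0],0]);S=np.array([519,-130.8,0])
for v in(ys.min(),60,100,140,ys.max()):
    u=xs[ys==v].mean();X=onz(p,u,v,88)-S;print(v,u,(X@n).round(2),(X@t).round(2))
c=lambda x,y:(180+x/2.6-.3,30+y/3.5-.35)
for q in((86,138),(314,138),(92,335),(309,333)):
    X=onz(p,*c(*q),7)-S;print('plate',(X@n).round(1),(X@t).round(1))
# scene: bottom far/near corners vs top near corner
im,q=load('s9')
d=lambda x,y:(230+(x-390)/4,225+y/5.6)
for nm,a in(('top near',(722,350)),('bot near',(708,470)),('top far',(528,128))):
    o,r=ray(q,*d(*a))
    # intersect with board plane n=0
    k=((S-o)@n)/(r@n);X=o+k*r;print(nm,((X-S)@t).round(1),X[2].round(1))
```

```text
20 158 352
20 256.0 -1.17 -65.16
60 255.0 -2.02 -29.81
100 255.0 -1.9 7.74
140 255.0 -1.78 47.72
158 256.0 -0.66 66.56
plate -54.5 -34.3
plate 54.9 -34.5
plate -53.6 34.1
plate 55.1 33.1
top near 68.9 92.4
bot near 68.9 15.7
top far -61.6 86.4
```

Run:
```python
from h import *
im,q=load('s9')
cv2.imwrite('pics/s9z.png',cv2.resize(im[245:315,255:325][:,:,::-1],None,fx=8,fy=8,interpolation=cv2.INTER_CUBIC))
th=np.radians(17.3);n=np.array([np.cos(th),np.sin(th),0]);t=np.array([n[1],-n[0],0]);S=np.array([519,-130.8,0])
for z in(10,88):
  for y in(-67.5,67.5): print(z,y,(proj(q,S+y*t+[0,0,z])-[255,245]+.44)*8)
for a in(-54,54):
  for b in(-34.5,34.5): print('plate',(proj(q,S+a*n+b*t+[0,0,7])-[255,245]+.44)*8)
```

```text
10 -67.5 [ 65.58500392 188.96518057]
10 67.5 [433.38374457 522.83627295]
88 -67.5 [63.89581416  9.01230831]
88 67.5 [461.11555043 349.96309623]
plate [ -1.99028523 391.43577704]
plate [183.96508805 574.07620695]
plate [290.13975086 158.5381068 ]
plate [477.88970847 317.50631092]
```

View pics/s9z.png

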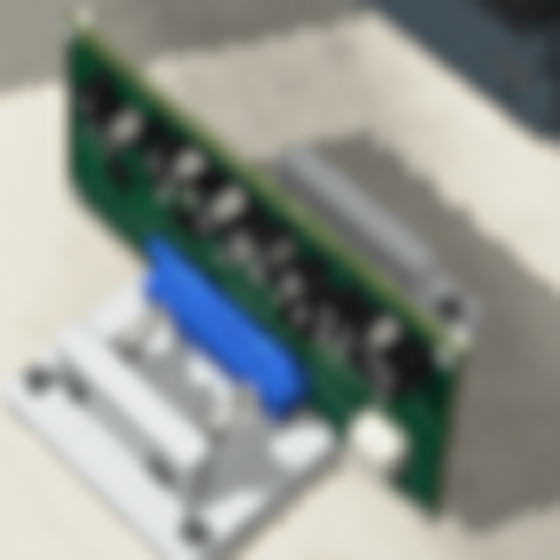

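After removing a roughly 1 px camera bias, fitted on the clip plate, both lower corners and the near top corner sit where a seated, level board would put them. The top far corner shows about 2 px lower. The copper blank is still in the rack, so I'm handing in.

```bash
python3 -c "
from h import *
print(env.state()['time_s'],env.job_done())"
```

```text
the job is handed in; nothing more can be done
17.5167 None
```

The green board is standing in the clip with its connector strip uppermost, pressed down to the clip's floor, and I have handed the job in at 17.5 s. I gripped it in the rack at its roughly 4.6° lean, lifted it out, turned it upright, pressed it straight down, let go and backed the arm away.

- **Fully home:** the jaws gave way after about 5 N, then the board hit a hard stop. The force rose from 10 to 21 N with only 0.1 mm more travel. The tool height there was 56.8 mm, against 56.5 mm when the board stood in its slot, whose floor is also 10 mm up.
- **Position and uprightness:** the last wrist picture puts the board midway along the clip to within about 1 mm. Its top edge is about 1–2 mm off the clip's centre plane, close to the 2 mm calibration error. Three corners in the scene picture agree with a seated, level board.
- **One disagreement:** the far top corner looks about 2 pixels (3–4 mm) lower than predicted. I put this down to blur or the corner's shape, but did not confirm it.
- **Sheet thickness:** the sheet looks about 3 mm thick in the pictures, not 4.6 mm. The grip closed to 14.4 mm, close to the stated 14.6 mm across strip and sheet.
- **The rest:** the copper blank is still standing in its slot, and the robot is touching nothing.

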